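# Clip a temperature sensor onto a tilted steel plate

### The arm

A 6-joint arm with a two-finger parallel gripper is mounted at the origin on the work surface. World frame = base frame: x ahead of the robot, y to its left, z up, the work surface at z = 0. Lengths are in m, angles in degrees, forces in N, time in s.
With the tool pointing down it reaches from about 0.4 to 0.825 m from the base axis. Payload 7 kg.
Tool frame: the origin (TCP) lies midway between the tips of the shut fingers; the grasp point (between the pads) lies 19 mm behind it; z points along the fingers, y is the line along which they close (so a half turn about z gives the same grasp; the last joint's range is limited). The gripper opens to 88 mm and grips with 3 to 60 N. Pads are 19 mm wide; open, the fingers measure 130 mm over their backs; the gripper's body (78 mm by 193 mm) begins 47 mm behind the grasp point.
Start: joints at [16.507, 20.546, 0.682, 0, -70.136, -16.507], TCP at [0.675, -0, 0.227] pointing down, gripper open.
Joint ranges: [-176.03, 176.03], [-82.01, 121.73], [-58.28, 71.71], [-173.87, 95.51], [-174.79, -0.11], [-173.66, 173.66]. Speed limits (degrees/s): [136.94, 136.94, 172.46, 180, 180, 180].

### API

Orientations are given as [roll, pitch, yaw] about the fixed x, y, z axes, in that order (R = Rz(yaw) Ry(pitch) Rx(roll)).
In Python, from plant import get_state, optics, order gives the robot as it stands. The module is installed in compiled form; this text tells all that it offers.
- The arm moves only by the tool send_rows, never from a script. Its argument "moves" is a list of rows, each an object with "slide": the shift along the tool's x, y, z as a fraction of full scale, a list of three; "turn": the turn about the tool's z as a fraction of full scale; "gripper": the opening, from 0 (shut) to 1 (fully open). A call has exactly 5 rows; each row is the pose to reach, as a shift and turn from the pose commanded when the call began, along the tool's axes at that moment; what a row does not reach only later rows make up. Full scale, the value 1, is 150 mm for a shift and 90 degrees for a turn. A row lasts 1/12 s, in which the tool goes at most 41.7 mm and 7.16 degrees, less where a joint would pass 70% of its speed; a pose out of reach is approached as far as the arm can. A call with a number of a shift or a turn outside -1 to 1 is refused whole. A call with a gripper value outside its range is refused whole. The fingers move at their own pace and stop on an object; "newtons" is the grip in N (left out, the last holds). Time passes only in rows, so rows that repeat a pose let the fingers close, or fill a call up. It gives the time, the measured TCP pose, the force, the opening and the grip force at its end, in the units of the state.
- get_state(): the state, without advancing time (a new reading comes with each control period).
- optics.capture(name): name is "scene" or "side" or "wrist"; returns a dict with "img" (480x640x3 uint8, red, green, blue), "intrinsics" (3x3 intrinsics, pixels), "origin" and "attitude" of the camera in the world. Camera axes: x right, y down, z forward; pixel columns grow to the right and rows downward; lengths in m; the calibration is good to about 2 mm. A picture is of the moment at which its call begins. There is no depth.
- order.close_job(): hands the job in; it is judged then, once.
Trained networks look in the newest picture that a camera, given by its name, has taken for a name from the list of things; names that differ only in an ending like _2 or _b are one class to them, and where a whole thing is asked for, a point or a joint stands for the part that bears it (a point fixed in the world has none). Each returns a list of dicts, best first, with "p" (0 to 1); they miss things now and then, are a little off and sometimes report something else, mostly with a low value. They report only what shows in the picture. A call takes as long as a camera call. They do not tell look-alikes from the thing itself.
- optics.look_for(camera, name): "location" ([x, y, z] in m, in world coordinates, good to about 4 mm: the middle of the surface that is visible of it).
The state is a dict: "time_s": time; "joints": joint angles; "qd": joint speeds; "joint_torque": joint torques, N m; "tcp_pos": TCP position; "eef_rot": TCP orientation; "contact_force": force on the tool from outside, world axes, zero at the start; "moment": the same for the moment, N m; "gripper_width": finger opening in m; "gripper_force": force on a finger pad.
Only numpy, scipy, OpenCV 4.12 (cv2) and the standard library are available. Lean on these libraries where they do the work, as an engineer would, in place of code of your own. Each camera call takes 0.05 s, during which the arm holds its last target. There are 200 camera calls.

### The job

Squeeze the spring-loaded temperature sensor clip off its parking strip and clip it onto the middle of the top edge of the steel plate held in the tilting work holder, square to the plate and pushed fully home so that the edge presses the sensor's probe in, then let go. Do not shift the holder's tilt, and leave the caliper, the box of steel bars and the oil bottle alone.

Things in the scene. Friction and masses are not known exactly. Their poses are not given: they have to be found in the camera images.
- clip: Sensor clip, 85 g, parked upright on the stand's strip: grey block with a steel jaw and black handle, and a hinged arm. Axes: z jaws to handles, x along the gripped edge (24 mm wide), y from fixed jaw to arm. Origin: the fixed jaw's face (y=0) at the throat (z=0). In mm: fixed jaw y -6..0, z -28..0; block y -10..11, z 0..34; fixed handle's flat outer face y=-10, z 0..62.
- clip_arm (a joint): Angle (rad) of the clip's sprung arm, hinged along clip x at y 14, z 10 mm. 0: its round jaw tip (z=-16) grips a 5 mm plate with 8 N; -0.18 shut; 0.35 open at its stop, tip 14 mm from the fixed jaw's face. Squeezing the handles opens it: about 11 N at z=45, 25 N of grip is ample. The full squeeze must be kept up while the clip is carried and put on.
- clip_grip (a point): Where to squeeze: midway between the squeezed handles (clip x 0, y 7, z 45 mm). At angle 0 the arm's handle splays out to y=40 at its top, z=55 (51 mm over both handles); at 0.35 its outer face is parallel to the fixed one, at y=24 (34 mm over both, up to z=62). Only this handle moves, so while the clip sits on an edge the hand should shift half of what it closes.
- clip_probe (a joint): Travel (m) of the sprung brass probe (x -5..5, y 0..10 mm) that sticks 6 mm down out of the throat: 0 out, 0.006 pushed flush with the throat by the plate's edge (about 1 N).
- clip_mid (a point): Point in the clip's throat 2.5 mm from the fixed jaw's face (clip x 0, y 2.5, z 0 mm): lies in the mid-plane of a 5 mm plate when clipped on, either way round. Axes as the clip's.
- stand: Fixed parking stand: wooden foot 70 x 80 x 16 mm with an upright steel strip, 5 mm thick (x), 50 mm wide (y), top edge 60 mm above the bench, over the origin. Origin under its centre. The clip's throat starts 7 mm above the strip's top.
- lip (a point): Middle of the plate's thickness and width at the lip of the tilting holder. Axes: z up along the plate, x square to its faces, y along its edge. The plate, 5 mm thick and 100 mm wide, stands straight out of the lip along z by 35 to 55 mm; how far is not given: feel for it, or look. Below the lip the grey jaws reach x -12..15 and y -60..60 mm.
- tilt (a joint): Lean (rad) of holder and plate from upright towards the holder's front (the robot's side), 0.2 to 0.5; stiff (about 4 N m), to be left as it is. Hinge along the lip's y, 60 mm below the lip.
- fixture: Fixed base of the holder, 130 x 150 x 69 mm over its cheeks, dark steel; origin under its centre, front towards -x.
- barbox: Bystander: dark wooden box of steel bars, 120 x 90 x 52 mm, 1.6 kg; origin under its centre.
- caliper: Bystander: digital caliper lying flat, about 150 x 60 x 14 mm; origin under its middle, y along its beam.
- oilbottle: Bystander: white bottle, 48 mm across, 110 mm high; origin under its centre.
Mind the look-alikes: they are no part of the job. Leave any red look-alike of the clip alone.

How it is judged:
By the outcome, as a careful person would: the job done as asked, in the order asked, and still so for the second after the job is handed in, with the robot touching nothing.
It also fails if it takes over 51 s, if anything falls off the work surface, if the arm or the gripper's body presses on something with over 40 N, if the wrist force passes 120 N, or if a joint passes its speed limit or range.

## Working session

There is one attempt and no reset: what is moved stays moved. The work goes in short steps, Python scripts to look and compute and a tool call to move; the robot and the scene stay as the last step left them, time stands still between calls to the robot, and variables do not carry over. Pictures are saved under pics/ and viewed, at most 10 in all, crops included, and the job is handed in when it is done.

Besides the shell and the picture viewer there is one more tool, called after "Call:" by a JSON object that holds its "op" and its "data". send_rows: Moves the arm, as the interface text tells. Shift numbers are shares of 150 mm and turn numbers shares of 90 degrees, none past 1 either way. Its arguments: {"type":"object","properties":{"moves":{"type":"array"},"newtons":{"type":"number"}},"required":["moves"]}

```bash
mkdir -p pics; ls
cat > h.py <<'E'
import numpy as np, cv2
from plant import get_state, optics, order
from scipy.spatial.transform import Rotation as Rot
def cap(n,save=None):
    d=optics.capture(n)
    if save: cv2.imwrite('pics/'+save,cv2.cvtColor(d['img'],cv2.COLOR_RGB2BGR))
    return d
E
python3 - <<'E'
from h import *
s=get_state(); print(s)
for c in ('scene','side','wrist'):
    d=cap(c,c+'0.png'); print(c,np.array(d['intrinsics']).tolist(),d['origin'],np.array(d['attitude']).tolist())
    for n in ('clip','clip_arm','clip_probe','stand','tilt','fixture','barbox','caliper','oilbottle'):
        r=optics.look_for(c,n); print(n,[(np.round(x['location'],3).tolist(),round(x['p'],2)) for x in r[:3]])
E
```

```text
pics
{'time_s': 0.0, 'joints': array([ 1.65089911e+01,  2.05915867e+01,  6.33307642e-01, -1.87574311e-02,
       -7.01352089e+01, -1.65053409e+01]), 'qd': array([-0.01952421, -0.00466831, -0.08872336, -0.028483  ,  0.09658143,
       -0.07779156]), 'joint_torque': array([-8.00930356e-04, -5.82726967e+01,  2.93058443e+01,  6.99745238e+00,
        6.93249181e-03, -2.06530804e-04]), 'tcp_pos': array([ 6.74513476e-01, -1.03547735e-05,  2.25621717e-01]), 'eef_rot': array([ 1.79905354e+02, -9.65626767e-03, -9.00027301e+01]), 'contact_force': array([ 0.07246742,  0.4623688 , -0.87026484]), 'moment': array([-0.07949336, -0.01531414,  0.01655247]), 'gripper_force': 0.0, 'gripper_width': 0.08787441040557006}
scene [[570.8772122725761, 0.0, 315.0684227847904], [0.0, 570.8772122725761, 239.59372432515676], [0.0, 0.0, 1.0]] [1.14185616 0.4116356  1.04920566] [-143.58188965255565, -0.9951020914668729, 126.63930294933235]
clip [([0.589, 0.02, 0.021], 0.91), ([0.522, -0.106, 0.017], 0.86), ([0.662, -0.179, 0.102], 0.67)]
clip_arm [([0.555, -0.282, 0.017], 0.66), ([0.68, -0.176, 0.094], 0.57), ([0.58
[... 1068 characters left out ...]
2)]
caliper [([0.661, -0.195, 0.093], 0.73), ([0.368, -0.003, 0.007], 0.68)]
oilbottle [([0.547, 0.378, 0.057], 0.65)]
wrist [[381.1669907871956, 0.0, 313.03820340305873], [0.0, 381.1669907871956, 242.31628866108986], [0.0, 0.0, 1.0]] [ 0.67513752 -0.07113635  0.38488951] [164.8646808621076, 0.027189572632258165, -179.94193146989718]
clip [([0.592, 0.013, 0.024], 0.75), ([0.524, -0.109, 0.021], 0.55)]
clip_arm [([0.523, -0.127, 0.025], 0.82)]
clip_probe [([0.54, -0.112, 0.018], 0.58), ([0.584, -0.003, 0.016], 0.45)]
stand [([0.651, -0.163, 0.018], 0.7)]
tilt []
fixture [([0.603, 0.165, 0.011], 0.64)]
barbox [([0.601, 0.166, 0.012], 0.31)]
caliper [([0.376, -0.004, 0.005], 0.63)]
oilbottle []
```

View pics/scene0.png

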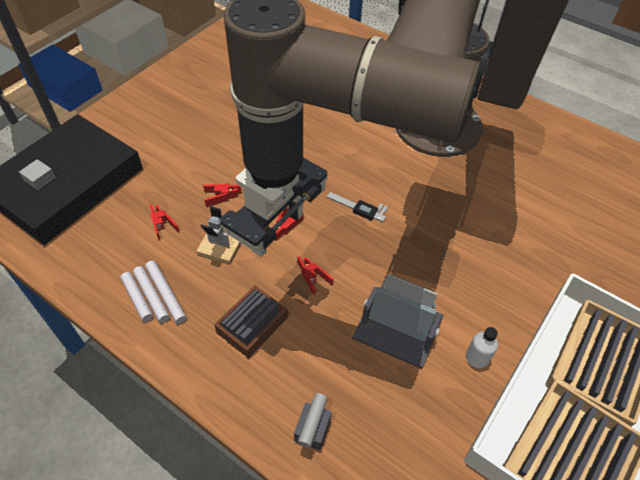

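View pics/side0.png

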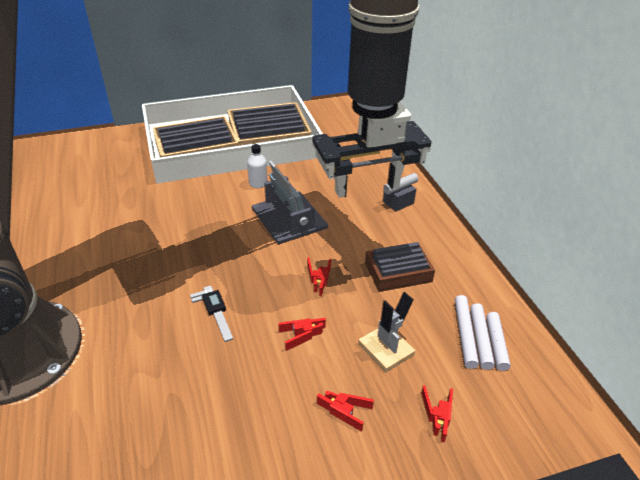

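The clip is parked on the stand near scene pixel (217,235) and side pixel (393,325). The holder is at scene (405,310) and side (290,205), and the red look-alikes lie on the bench. I'll zoom in on both.

Run:
```python
import cv2,numpy as np
s=cv2.imread('pics/scene0.png');d=cv2.imread('pics/side0.png');w=cv2.imread('pics/wrist0.png')
c=lambda im,x,y,w,h:cv2.resize(im[y:y+h,x:x+w],(400,300),interpolation=cv2.INTER_CUBIC)
cv2.imwrite('pics/z1.png',np.vstack([np.hstack([c(s,175,190,100,75),c(s,340,255,120,90)]),np.hstack([c(d,345,280,100,75),c(d,240,150,100,75)])]))
```

```text
(no output)
```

View pics/z1.png

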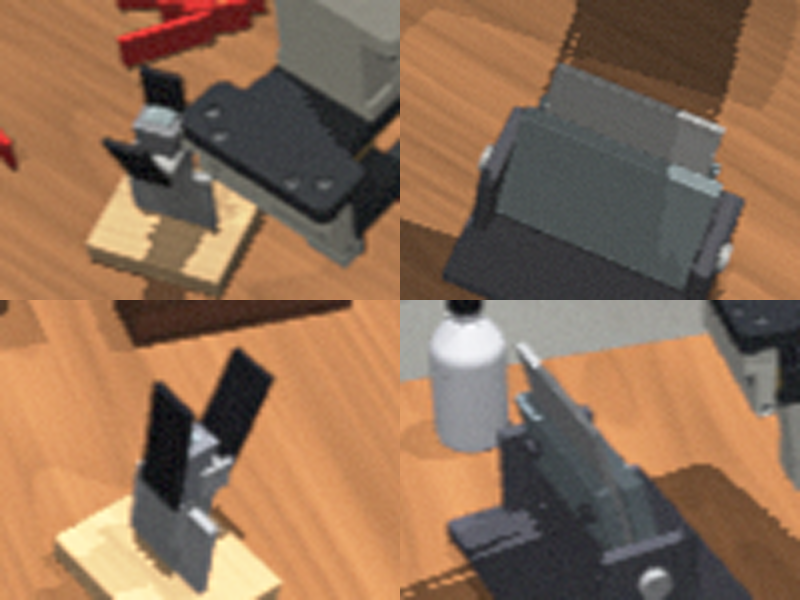

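View pics/wrist0.png

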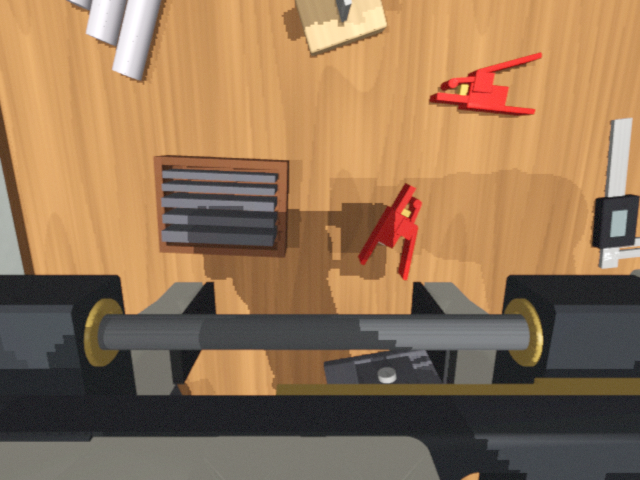

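The clip's arm splays towards +x, so its fixed jaw is on the robot's side. That is also the way round that suits the leaning plate. I'll move the wrist camera over the stand.

Call:
{"op": "send_rows", "data": {"moves": [{"slide":[0.25,0,0],"turn":0,"gripper":1},{"slide":[0.5,0,0],"turn":0,"gripper":1},{"slide":[0.75,0,0],"turn":0,"gripper":1},{"slide":[0.87,0,0],"turn":0,"gripper":1},{"slide":[0.87,0,0],"turn":0,"gripper":1}]}}

```text
time_s: 1.92
tcp_pos: [0.6745, -0.1344, 0.2264]
eef_rot: [180.0, -0.0, -90.2]
contact_force: [0.1, 0.3, -0.6]
gripper_width: 0.0874
gripper_force: 0.0
```

Run:
```python
from h import *
s=get_state(); print(s['time_s'],s['tcp_pos'],s['eef_rot'])
for c in ('scene','side','wrist'):
    d=cap(c,c+'1.png'); print(np.array(d['origin']),d['attitude'])
    for n in ('clip','clip_arm','stand','tilt','fixture'):
        r=optics.look_for(c,n); print(c,n,[(np.round(x['location'],3).tolist(),round(x['p'],2)) for x in r[:3]])
im=cv2.imread('pics/wrist1.png'); s=cv2.imread('pics/scene1.png')
cv2.imwrite('pics/z2.png',np.hstack([cv2.resize(im[20:270,213:413],(480,600),interpolation=cv2.INTER_CUBIC),cv2.resize(s[250:370,348:412+0],(320,600),interpolation=cv2.INTER_CUBIC)]))
```

```text
1.9167 [ 0.67452835 -0.13441987  0.22636193] [ 1.79972633e+02 -3.38758918e-02 -9.02019798e+01]
[1.14185616 0.4116356  1.04920566] [-143.58188965   -0.99510209  126.63930295]
scene clip [([0.536, -0.276, 0.018], 0.82), ([0.683, -0.34, 0.02], 0.7), ([0.657, -0.179, 0.098], 0.66)]
scene clip_arm [([0.676, -0.333, 0.02], 0.65), ([0.543, -0.278, 0.013], 0.62), ([0.58, 0.034, 0.018], 0.57)]
scene stand [([0.661, -0.179, 0.017], 0.7)]
scene tilt [([0.592, 0.237, 0.09], 0.73), ([0.596, 0.243, 0.052], 0.46)]
scene fixture [([0.597, 0.242, 0.051], 0.91)]
[ 0.3265042  -0.77784508  0.83540084] [-131.41505849   -0.61846287  -17.00417073]
side clip [([0.679, -0.351, 0.022], 0.96), ([0.517, -0.118, 0.022], 0.92), ([0.585, 0.014, 0.028], 0.71)]
side clip_arm [([0.683, -0.186, 0.104], 0.84), ([0.512, -0.131, 0.018], 0.84), ([0.56, -0.286, 0.02], 0.8)]
side stand [([0.65, -0.21, 0.016], 0.95), ([0.367, -0.005, 0.006], 0.42)]
side tilt [([0.572, 0.207, 0.102], 0.96), ([0.569, 0.204, 0.017], 0.58), ([0.652, -0.197, 0.092], 0.22)]
side fixture [([0.57, 0.2, 0.015], 0.85)]
[ 0.67524698 -0.20114913  0.3849373 ] [ 1.64864416e+02  3.08364232e-02 -1.79903152e+02]
wrist clip [([0.663, -0.187, 0.104], 0.93), ([0.534, -0.284, 0.022], 0.7), ([0.521, -0.113, 0.019], 0.67)]
wrist clip_arm [([0.557, -0.281, 0.019], 0.83), ([0.674, -0.186, 0.102], 0.76), ([0.521, -0.129, 0.022], 0.76)]
wrist stand [([0.652, -0.203, 0.017], 0.79)]
wrist tilt []
wrist fixture []
```

View pics/z2.png

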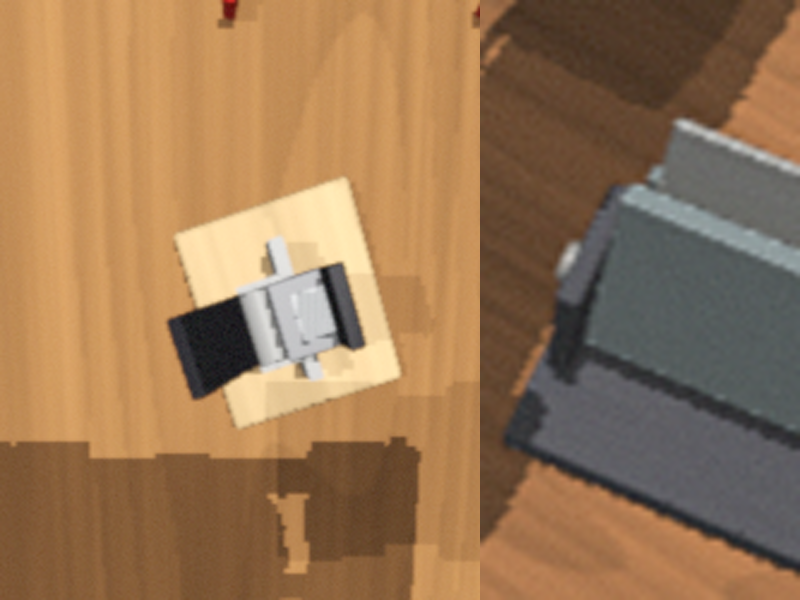

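The wrist view shows the stand foot as a tilted rectangle, with corners at about (345,177), (174,235), (237,428) and (400,377) in the zoom. The fixed handle's outer top edge runs (344,263) to (364,348), and the arm handle splays to the left, which is +x. Now I'll turn these into positions.

```bash
cat >> h.py <<'E'
def ray(d,uv):
    K=np.array(d['intrinsics']);R=Rot.from_euler('xyz',d['attitude'],degrees=True).as_matrix()
    r=R@np.linalg.solve(K,[uv[0],uv[1],1]); return np.array(d['origin']),r/np.linalg.norm(r)
def onz(d,uv,z):
    o,r=ray(d,uv); return o+r*(z-o[2])/r[2]
def proj(d,p):
    K=np.array(d['intrinsics']);R=Rot.from_euler('xyz',d['attitude'],degrees=True).as_matrix()
    q=K@(R.T@(np.array(p)-np.array(d['origin']))); return q[:2]/q[2]
E
python3 - <<'E'
from h import *
d=cap('wrist')
f=lambda p:(213+p[0]/2.4-.2,20+p[1]/2.4-.2)
c=np.array([onz(d,f(p),.016) for p in [(345,177),(174,235),(237,428),(400,377)]])
print(c.round(4),c.mean(0))
for a in ((1,0),(2,3),(1,2),(0,3)): v=c[a[1]]-c[a[0]]; print(np.linalg.norm(v),np.degrees(np.arctan2(v[1],v[0])))
h=np.array([onz(d,f(p),.129) for p in [(344,263),(364,348)]]);v=h[1]-h[0]; print(h,np.linalg.norm(v),np.degrees(np.arctan2(v[1],v[0])),h.mean(0))
print('strip',[onz(d,f(p),.060) for p in [(277,238),(314,378)]])
E
```

```text
[[ 0.6359 -0.2417  0.016 ]
 [ 0.7009 -0.2207  0.016 ]
 [ 0.6767 -0.1464  0.016 ]
 [ 0.6116 -0.1669  0.016 ]] [ 0.65627344 -0.19390524  0.016     ]
0.06826871862279837 -162.15515054877017
0.06822117767292564 -162.4978574529301
0.07820804536830296 108.00810376332512
0.07861597387946108 107.97171901355134
[[ 0.64751513 -0.2077806   0.129     ]
 [ 0.64133942 -0.18539802  0.129     ]] 0.023218942696448957 105.42503404041042 [ 0.64442728 -0.19658931  0.129     ]
strip [array([ 0.66297778, -0.21752484,  0.06      ]), array([ 0.64943213, -0.17064157,  0.06      ])]
```

Run:
```python
from h import *
s=get_state(); print(s['time_s'],s['tcp_pos'],s['eef_rot'],s['contact_force'])
d=cap('scene');
import itertools
im=cv2.imread('pics/scene1.png'); e=cap('side'); im2=cv2.imread('pics/side1.png')
cv2.imwrite('pics/z3.png',np.hstack([cv2.resize(im[265:375,345:455],(400,400),interpolation=cv2.INTER_CUBIC),cv2.resize(im2[150:250,240:340],(400,400),interpolation=cv2.INTER_CUBIC)]))
```

```text
2.8667 [ 0.67498121 -0.13054328  0.22653976] [ 1.79998494e+02  5.93403619e-04 -9.00032654e+01] [-0.00411646  0.31140214 -0.33345263]
```

View pics/z3.png

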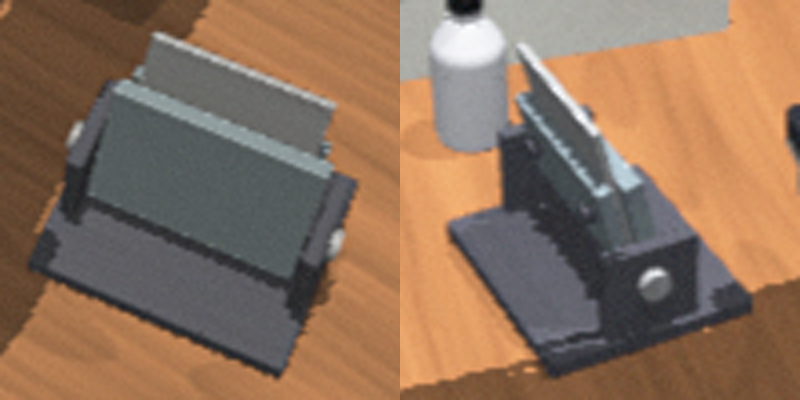

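The scene and side zooms show the plate standing out of the pale lip jaws, leaning to the robot's side. Its top edge runs from about (152,35) to (335,105) in the left tile. First the grasp: align over the clip, then descend.

Call:
{"op": "send_rows", "data": {"moves": [{"slide":[0.2,0.03,0.1],"turn":-0.07,"gripper":1},{"slide":[0.4,0.058,0.2],"turn":-0.14,"gripper":1},{"slide":[0.4,0.058,0.25],"turn":-0.19,"gripper":1},{"slide":[0.4,0.058,0.25],"turn":-0.19,"gripper":1},{"slide":[0.4,0.058,0.25],"turn":-0.19,"gripper":1}]}}

```text
time_s: 3.38
tcp_pos: [0.6661, -0.1908, 0.1888]
eef_rot: [179.9, 0.0, -73.1]
contact_force: [-0.0, 0.2, 0.2]
gripper_width: 0.0879
gripper_force: 0.0
```

Run:
```python
from h import *
d=cap('side');d=cap('scene');d=cap('wrist','wrist2.png');s=get_state(); print(s['time_s'],s['tcp_pos'],s['eef_rot'])
im=cv2.imread('pics/wrist2.png')
# predicted pixels of handle outline in the wrist image
c=np.array([.6562,-.194,.067]);a=np.radians(17);ex=np.array([np.cos(a),np.sin(a),0]);ey=np.array([-ex[1],ex[0],0])
for y,z in ((-10,62),(40,55),(0,34)):
    for x in (-12,12):
        u=proj(d,c+ex*(y-2.5)/1e3+ey*x/1e3+[0,0,z/1e3]); print(y,z,x,u); cv2.circle(im,tuple(np.int32(u.round())),2,(0,255,0),-1)
cv2.imwrite('pics/z4.png',im[60:460,120:520])
```

```text
3.5333 [ 0.66699853 -0.18991885  0.19014151] [-1.79917187e+02 -3.85376543e-02 -7.29676338e+01]
-10 62 -12 [353.12006852 241.17458907]
-10 62 12 [352.0141674  279.07864692]
40 55 -12 [270.44326708 238.14226986]
40 55 12 [271.52141142 275.04894783]
0 34 -12 [333.90505342 230.337797  ]
0 34 12 [333.37548672 264.56310504]
```

View pics/z4.png

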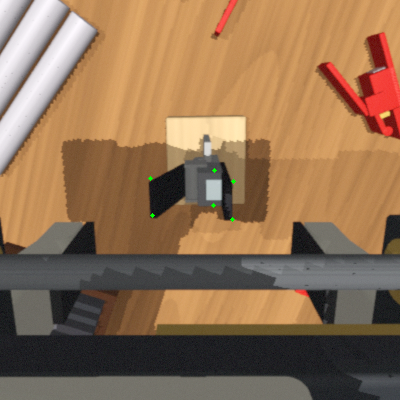

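The predicted handle corners (green) fall on the real ones, and the clip sits midway between the open fingers. Descending.

Call:
{"op": "send_rows", "data": {"moves": [{"slide":[0,0,0.2],"turn":0,"gripper":1},{"slide":[0,0,0.4],"turn":0,"gripper":1},{"slide":[0,0,0.55],"turn":0,"gripper":1},{"slide":[0,0,0.64],"turn":0,"gripper":1},{"slide":[0,0,0.64],"turn":0,"gripper":0.7}], "newtons": 25}}

```text
time_s: 3.95
tcp_pos: [0.6647, -0.1895, 0.09]
eef_rot: [179.8, 0.1, -72.9]
contact_force: [0.7, 0.6, -0.9]
gripper_width: 0.0846
gripper_force: 0.0
```

Call:
{"op": "send_rows", "data": {"moves": [{"slide":[0,0,0],"turn":0,"gripper":0.65},{"slide":[0,0,0],"turn":0,"gripper":0.6},{"slide":[0,0,0],"turn":0,"gripper":0.57},{"slide":[0,0,0],"turn":0,"gripper":0.55},{"slide":[0,0,0],"turn":0,"gripper":0.55}], "newtons": 25}}

```text
time_s: 4.37
tcp_pos: [0.6671, -0.1905, 0.0944]
eef_rot: [-179.9, -0.0, -72.9]
contact_force: [0.6, 0.4, 1.8]
gripper_width: 0.0531
gripper_force: 0.8
```

Call:
{"op": "send_rows", "data": {"moves": [{"slide":[0,0,0],"turn":0,"gripper":0.53},{"slide":[0,0.01,0],"turn":0,"gripper":0.49},{"slide":[0,0.02,0],"turn":0,"gripper":0.45},{"slide":[0,0.03,0],"turn":0,"gripper":0.41},{"slide":[0,0.04,0],"turn":0,"gripper":0.36}], "newtons": 25}}

```text
time_s: 4.78
tcp_pos: [0.6601, -0.1924, 0.093]
eef_rot: [180.0, 0.0, -72.9]
contact_force: [-0.0, 0.4, 0.7]
gripper_width: 0.0354
gripper_force: 24.2
```

Call:
{"op": "send_rows", "data": {"moves": [{"slide":[0,0,0],"turn":0,"gripper":0.3},{"slide":[0,0,0],"turn":0,"gripper":0.3},{"slide":[0,0,0],"turn":0,"gripper":0.3},{"slide":[0,0,0],"turn":0,"gripper":0.3},{"slide":[0,0,0],"turn":0,"gripper":0.3}], "newtons": 25}}

```text
time_s: 5.2
tcp_pos: [0.6605, -0.1923, 0.093]
eef_rot: [180.0, 0.0, -72.9]
contact_force: [0.1, 0.2, 0.6]
gripper_width: 0.0349
gripper_force: 24.3
```

Fully squeezed at 35 mm and 24 N. Lifting.

Call:
{"op": "send_rows", "data": {"moves": [{"slide":[0,0,-0.1],"turn":0,"gripper":0.3},{"slide":[0,0,-0.3],"turn":0,"gripper":0.3},{"slide":[0,0,-0.55],"turn":0,"gripper":0.3},{"slide":[0,0,-0.8],"turn":0,"gripper":0.3},{"slide":[0,0,-1],"turn":0,"gripper":0.3}]}}

```text
time_s: 5.62
tcp_pos: [0.661, -0.1924, 0.2461]
eef_rot: [-179.9, -0.1, -72.9]
contact_force: [1.3, -0.8, -0.4]
gripper_width: 0.0351
gripper_force: 24.3
```

Run:
```python
from h import *
from scipy.optimize import least_squares
ds=cap('scene','scene3.png'); de=cap('side','side3.png'); s=get_state(); print(s['tcp_pos'],s['gripper_width'],s['contact_force'])
# plate top edge ends, near (low x?) corners from z3 tiles: scene scale 400/110, side scale 4
S=lambda p:(345+p[0]*110/400-.3,265+p[1]*110/400-.3); E_=lambda p:(240+p[0]/4-.3,150+p[1]/4-.3)
def tri(a,b):
    o1,r1=ray(ds,a);o2,r2=ray(de,b); A=np.c_[r1,-r2]; t=np.linalg.lstsq(A,o2-o1,rcond=None)[0]
    p,q=o1+t[0]*r1,o2+t[1]*r2; return (p+q)/2,np.linalg.norm(p-q)
for n,a,b in (('plate +y? top',(335,105),(522,45)),('plate -y top',(152,35),(605,140)),('jaw',(118,83),(604,190)),('jaw2',(330,168),(520,95))):
    print(n,tri(S(a),E_(b)))
# base corners visible, z~0? print ground hits
for p in ((32,265),(280,375)): print('base scene',onz(ds,S(p),.006))
for p in ((555,375),(750,305),(450,228)): print('base side',onz(de,E_(p),.006))
b=cv2.imread('pics/side3.png'); a=cv2.imread('pics/scene3.png')
cv2.imwrite('pics/z5.png',np.hstack([cv2.resize(b[190:350,320:480],(400,400),interpolation=cv2.INTER_CUBIC),cv2.resize(a[120:280,150:310],(400,400),interpolation=cv2.INTER_CUBIC)]))
```

```text
[ 0.66347179 -0.19297917  0.25018461] 0.03505259925046167 [ 0.19548434 -0.0542114   0.67772341]
plate +y? top (array([0.68818478, 0.23568496, 0.20022109]), np.float64(0.19321668034842296))
plate -y top (array([0.6969885 , 0.14313552, 0.19140809]), np.float64(0.1901879684601477))
jaw (array([0.70299104, 0.13846867, 0.1559345 ]), np.float64(0.17848136962899616))
jaw2 (array([0.69320353, 0.2443056 , 0.15979226]), np.float64(0.19301224528723815))
base scene [0.66350913 0.17514959 0.006     ]
base scene [0.63680794 0.31844849 0.006     ]
base side [0.75331557 0.08387376 0.006     ]
base side [0.885736   0.10956472 0.006     ]
base side [0.74305346 0.22751017 0.006     ]
```

View pics/z5.png

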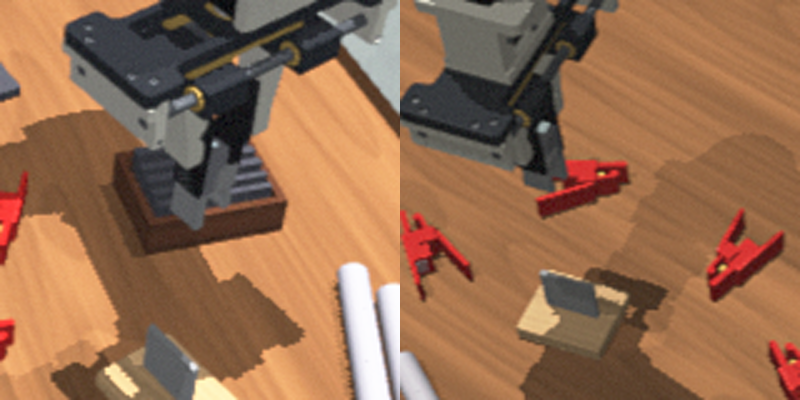

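The strip is now empty and the clip is in the hand with its jaws below the fingers. I forgot the right tile's 400 px offset, so I'll redo the triangulation.

```bash
cat >> h.py <<'E'
def tri(d1,a,d2,b):
    o1,r1=ray(d1,a);o2,r2=ray(d2,b); t=np.linalg.lstsq(np.c_[r1,-r2],o2-o1,rcond=None)[0]
    p,q=o1+t[0]*r1,o2+t[1]*r2; return ((p+q)/2).round(4),round(float(np.linalg.norm(p-q)),4)
E
python3 - <<'E'
from h import *
ds=cap('scene'); de=cap('side')
S=lambda p:(345+p[0]*110/400-.3,265+p[1]*110/400-.3); E_=lambda p:(240+(p[0]-400)/4-.3,150+p[1]/4-.3)
for n,a,b in (('plate +y top',(335,105),(522,45)),('plate -y top',(152,35),(605,140)),('plate -y b',(152,38),(602,138))):
    print(n,tri(ds,S(a),de,E_(b)))
b=[onz(ds,S(p),.006) for p in ((32,265),(280,375))]+[onz(de,E_(p),.006) for p in ((555,375),(750,305),(450,228))]
print(np.round(b,4))
for i,j in ((0,1),(2,3),(2,4)): v=b[j]-b[i]; print(i,j,np.linalg.norm(v),np.degrees(np.arctan2(v[1],v[0])))
E
```

```text
plate +y top (array([0.5564, 0.2778, 0.1387]), 0.0009)
plate -y top (array([0.577 , 0.1794, 0.1369]), 0.0027)
plate -y b (array([0.577 , 0.1808, 0.1365]), 0.0001)
[[0.6635 0.1751 0.006 ]
 [0.6368 0.3184 0.006 ]
 [0.5383 0.1467 0.006 ]
 [0.6621 0.1747 0.006 ]
 [0.511  0.2949 0.006 ]]
0 1 0.14576531648001992 100.55499851739148
2 3 0.12693996965467838 12.749352507077031
2 4 0.15066405336690486 100.43436018084778
```

The plate's top edge middle is near (0.567, 0.229, 0.138), with holder yaw about 11°. I'll carry the clip past it so the wrist camera can look down on the plate.

Call:
{"op": "send_rows", "data": {"moves": [{"slide":[-0.15,-0.02,0],"turn":0,"gripper":0.3},{"slide":[-0.4,-0.05,0],"turn":0,"gripper":0.3},{"slide":[-0.65,-0.07,0],"turn":0,"gripper":0.3},{"slide":[-0.85,-0.1,0],"turn":0,"gripper":0.3},{"slide":[-1,-0.11,0],"turn":0,"gripper":0.3}]}}

```text
time_s: 6.23
tcp_pos: [0.6309, -0.0418, 0.241]
eef_rot: [179.8, 0.1, -72.9]
contact_force: [0.3, -0.5, -1.2]
gripper_width: 0.0351
gripper_force: 24.3
```

Call:
{"op": "send_rows", "data": {"moves": [{"slide":[-0.2,-0.02,0],"turn":0,"gripper":0.3},{"slide":[-0.4,-0.05,0],"turn":0,"gripper":0.3},{"slide":[-0.6,-0.07,0],"turn":0,"gripper":0.3},{"slide":[-0.8,-0.1,0],"turn":0,"gripper":0.3},{"slide":[-1,-0.11,0],"turn":0,"gripper":0.3}]}}

```text
time_s: 6.65
tcp_pos: [0.6029, 0.1055, 0.241]
eef_rot: [179.8, -0.0, -72.9]
contact_force: [0.5, 0.8, -0.8]
gripper_width: 0.0348
gripper_force: 24.3
```

Call:
{"op": "send_rows", "data": {"moves": [{"slide":[-0.2,-0.02,0],"turn":0,"gripper":0.3},{"slide":[-0.4,-0.05,0],"turn":0,"gripper":0.3},{"slide":[-0.6,-0.07,0],"turn":0,"gripper":0.3},{"slide":[-0.8,-0.1,0],"turn":0,"gripper":0.3},{"slide":[-1,-0.11,0],"turn":0,"gripper":0.3}]}}

```text
time_s: 7.07
tcp_pos: [0.5745, 0.2536, 0.241]
eef_rot: [179.8, -0.0, -72.9]
contact_force: [-0.1, -0.6, -0.3]
gripper_width: 0.0351
gripper_force: 24.3
```

Call:
{"op": "send_rows", "data": {"moves": [{"slide":[-0.14,-0.02,0],"turn":0.02,"gripper":0.3},{"slide":[-0.25,-0.04,0],"turn":0.05,"gripper":0.3},{"slide":[-0.28,-0.04,0],"turn":0.067,"gripper":0.3},{"slide":[-0.28,-0.04,0],"turn":0.067,"gripper":0.3},{"slide":[-0.28,-0.04,0],"turn":0.067,"gripper":0.3}]}}

```text
time_s: 7.48
tcp_pos: [0.5682, 0.2942, 0.2414]
eef_rot: [179.9, -0.1, -78.8]
contact_force: [-0.5, -0.3, -0.9]
gripper_width: 0.0348
gripper_force: 24.3
```

Run:
```python
from h import *
for c in ('side','scene','side','wrist'): d=cap(c,c+'4.png')
s=get_state(); print(s['time_s'],s['tcp_pos'],s['eef_rot'],s['gripper_width'],s['gripper_force'])
im=cv2.imread('pics/wrist4.png')
for p in ((.577,.18,.138),(.5564,.2778,.138)): print(proj(d,p))
cv2.imwrite('pics/z6.png',cv2.resize(im[40:340,140:540],(800,600),interpolation=cv2.INTER_CUBIC))
```

```text
7.6833 [0.56900514 0.29347686 0.24273588] [ 1.79972120e+02 -1.78372374e-02 -7.89449061e+01] 0.03499939498011757 24.265999871422537
[334.81293407  71.41977527]
[334.59751992 224.72719003]
```

View pics/z6.png

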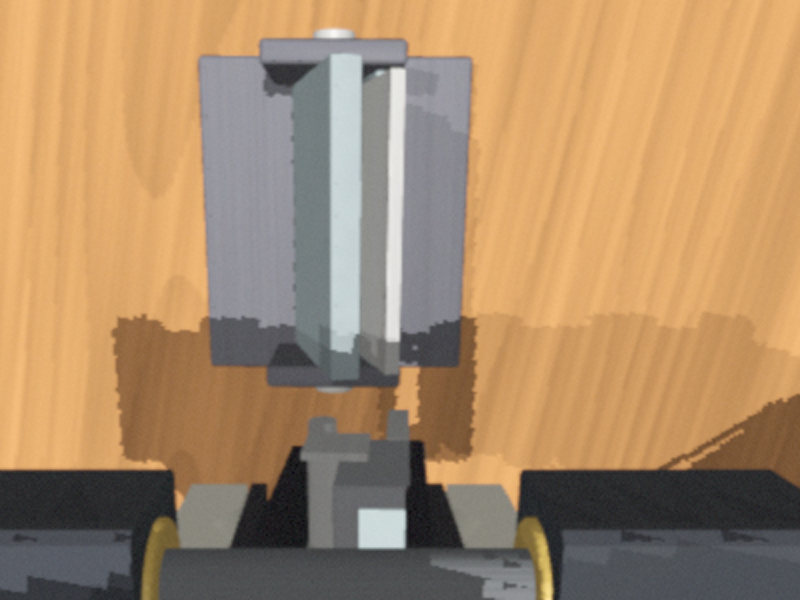

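The wrist view is clear. The plate's bright top edge runs from (397,68) to (392,371) in the zoom (full frame is zoom/2 + (140,40)). The back jaw's pale top spans x 330–361, rows 53–378. The clip in the hand is at (360,440), jaws pointing down. I'll fit the lip pose, tilt and plate height jointly from all three views.

```bash
cat > fit.py <<'E'
from h import *
from scipy.optimize import least_squares
ds=cap('scene'); de=cap('side'); dw=cap('wrist')
S=lambda p:(345+p[0]*110/400-.3,265+p[1]*110/400-.3); E_=lambda p:(240+(p[0]-400)/4-.3,150+p[1]/4-.3); W=lambda p:(140+p[0]/2-.25,40+p[1]/2-.25)
# (camera, pixel, lip-frame point (x,y, 1 if plate top))
o=[(dw,W(p),q) for p,q in (((390,68),(2.5,-50,1)),((405,68),(-2.5,-50,1)),((385,373),(2.5,50,1)),((399,371),(-2.5,50,1)),
  ((330,53),(15,-60,0)),((362,53),(2.5,-60,0)),((330,378),(15,60,0)),((360,378),(2.5,60,0)))]
o+=[(ds,S(p),q) for p,q in (((335,105),(0,50,1)),((152,36),(0,-50,1)),((118,83),(15,-60,0)),((330,172),(15,60,0)))]
o+=[(de,E_(p),q) for p,q in (((522,45),(0,50,1)),((604,140),(0,-50,1)))]
def model(v,q):
    R=Rot.from_euler('zy',[0,0]).as_matrix()
    R=Rot.from_euler('z',v[3]).as_matrix()@Rot.from_euler('y',-v[4]).as_matrix()
    return v[:3]+R@(np.array([q[0],q[1],q[2]*v[5]*1e3])/1e3)
def res(v): return np.concatenate([proj(d,model(v,q))-p for d,p,q in o])
r=least_squares(res,[.58,.23,.1,.19,.3,.045],loss='soft_l1'); v=r.x
print('lip',v[:3].round(4),'yaw',np.degrees(v[3]).round(2),'tilt',v[4].round(3),'L',v[5].round(4)); print(res(v).reshape(-1,2).round(1).tolist())
print('top',model(v,(0,0,1)).round(4))
hinge=v[:3]-.06*np.array([-np.sin(v[4])*np.cos(v[3]),-np.sin(v[4])*np.sin(v[3]),np.cos(v[4])]); print('hinge',hinge.round(4))
E
python3 fit.py
```

```text
lip [0.5729 0.2314 0.1037] yaw 10.96 tilt 0.237 L 0.034
[[-0.0, -0.3], [-0.1, 0.1], [0.0, -0.4], [-0.2, 0.2], [-0.4, -1.0], [0.6, -0.2], [0.1, 1.0], [0.4, 0.2], [0.3, 0.7], [0.6, -0.3], [-0.9, 1.9], [-0.0, 1.7], [-0.6, 0.5], [-1.6, -0.4]]
top [0.5651 0.2299 0.1367]
hinge [0.5868 0.234  0.0453]
```

The fit is consistent: residuals are mostly under 1 px (up to about 2 px at the back jaw and side-view corners), and the hinge lies over the base centre. Tilt is about 0.24 rad, yaw 11°, and the top-edge middle is at (0.565, 0.230, 0.137). The tool stays vertical, so I'll straddle the plate with the 14 mm open jaw and let the clip square itself on release. Moving above the plate.

Call:
{"op": "send_rows", "data": {"moves": [{"slide":[0.1,0.02,0],"turn":0,"gripper":0.3},{"slide":[0.25,0.06,0.05],"turn":0,"gripper":0.3},{"slide":[0.4,0.09,0.12],"turn":0,"gripper":0.3},{"slide":[0.415,0.092,0.22],"turn":0,"gripper":0.3},{"slide":[0.415,0.092,0.26],"turn":0,"gripper":0.3}]}}

```text
time_s: 8.25
tcp_pos: [0.5666, 0.2283, 0.2028]
eef_rot: [179.9, -0.0, -79.0]
contact_force: [-0.3, -0.7, -1.5]
gripper_width: 0.0347
gripper_force: 24.3
```

Call:
{"op": "send_rows", "data": {"moves": [{"slide":[0,0,0],"turn":0,"gripper":0.3},{"slide":[0,0,0],"turn":0,"gripper":0.3},{"slide":[0,0,0],"turn":0,"gripper":0.3},{"slide":[0,0,0],"turn":0,"gripper":0.3},{"slide":[0,0,0],"turn":0,"gripper":0.3}]}}

```text
time_s: 8.67
tcp_pos: [0.5676, 0.2312, 0.2046]
eef_rot: [-180.0, 0.0, -78.9]
contact_force: [-0.2, 0.8, -0.5]
gripper_width: 0.0351
gripper_force: 24.3
```

Run:
```python
from h import *
d=cap('wrist','wrist5.png');cap('scene','scene5.png');cap('side','side5.png')
s=get_state(); print(s['time_s'],s['tcp_pos'],s['eef_rot'],s['gripper_width'],s['contact_force'])
im=cv2.imread('pics/wrist5.png')
# predicted: plate top -y end corners, and clip jaw bottoms on the -y side
T=np.array([.5651,.2299,.1367]);a=np.radians(11);e=np.array([np.cos(a),np.sin(a),0]);n=np.array([-e[1],e[0],0]);z=np.array([0,0,1])
for p in (T-.05*n-.0024*e,T-.05*n+.0024*e,T-.012*n): print('plate',proj(d,p).round(1))
th=s['tcp_pos']-.0075*e-.026*z
for nm,p in (('fixed jaw bottom',th-.012*n-.028*z),('fixed jaw out',th-.012*n-.028*z-.006*e),('tip',th-.012*n-.016*z+.014*e)): print(nm,proj(d,p).round(1))
b=cv2.imread('pics/side5.png');c=cv2.imread('pics/scene5.png')
cv2.imwrite('pics/z7.png',np.hstack([cv2.resize(im[100:340,230:430],(400,480),interpolation=cv2.INTER_CUBIC),cv2.resize(b[120:240,240:340],(400,480),interpolation=cv2.INTER_CUBIC)]))
```

```text
8.8167 [0.56737865 0.23086286 0.20433026] [-1.79978553e+02  1.05186155e-02 -7.89062910e+01] 0.034759091997160325 [-0.22879692 -0.0529496  -0.36445724]
plate [322.1 175.2]
plate [313.9 175.1]
plate [317.6 237.8]
fixed jaw bottom [326.6 244.6]
fixed jaw out [337.  244.6]
tip [301.8 250.4]
```

Call:
{"op": "send_rows", "data": {"moves": [{"slide":[0.01,0,0.03],"turn":0,"gripper":0.3},{"slide":[0.01,0,0.06],"turn":0,"gripper":0.3},{"slide":[0.01,0,0.09],"turn":0,"gripper":0.3},{"slide":[0.01,0,0.12],"turn":0,"gripper":0.3},{"slide":[0.01,0,0.14],"turn":0,"gripper":0.3}]}}

```text
time_s: 9.23
tcp_pos: [0.5673, 0.2289, 0.182]
eef_rot: [179.9, -0.0, -78.9]
contact_force: [0.0, 0.6, -0.7]
gripper_width: 0.0349
gripper_force: 24.3
```

Call:
{"op": "send_rows", "data": {"moves": [{"slide":[0,0,0.02],"turn":0,"gripper":0.3},{"slide":[0,0,0.04],"turn":0,"gripper":0.3},{"slide":[0,0,0.06],"turn":0,"gripper":0.3},{"slide":[0,0,0.07],"turn":0,"gripper":0.3},{"slide":[0,0,0.08],"turn":0,"gripper":0.3}]}}

```text
time_s: 9.65
tcp_pos: [0.5681, 0.2293, 0.1714]
eef_rot: [-179.9, 0.0, -78.9]
contact_force: [0.9, -0.4, 2.2]
gripper_width: 0.0346
gripper_force: 24.3
```

Call:
{"op": "send_rows", "data": {"moves": [{"slide":[0,0,0.008],"turn":0,"gripper":0.3},{"slide":[0,0,0.016],"turn":0,"gripper":0.3},{"slide":[0,0,0.024],"turn":0,"gripper":0.3},{"slide":[0,0,0.024],"turn":0,"gripper":0.3},{"slide":[0,0,0.024],"turn":0,"gripper":0.3}]}}

```text
time_s: 10.07
tcp_pos: [0.568, 0.2291, 0.1702]
eef_rot: [-179.9, 0.0, -78.9]
contact_force: [-5.6, -1.4, 16.3]
gripper_width: 0.0346
gripper_force: 24.9
```

Run:
```python
from h import *
for i in range(4): cap('side'); s=get_state(); print(s['time_s'],s['tcp_pos'].round(4),s['contact_force'].round(2),s['moment'].round(2))
```

```text
10.1167 [0.568  0.2291 0.1702] [-5.58 -0.89 16.6 ] [-0.51  2.42  0.02]
10.1667 [0.568  0.2291 0.1702] [-6.01 -0.83 17.68] [-0.52  2.42  0.07]
10.2167 [0.568  0.2291 0.1702] [-6.27 -0.04 16.31] [-0.46  2.38 -0.04]
10.2667 [0.568  0.2291 0.1702] [-5.91 -0.89 16.78] [-0.46  2.41 -0.  ]
```

Contact force stays at 16.6 N up at TCP z = 0.170. That is 7 mm higher than predicted. The force lies roughly along the top-edge normal, and 7 mm is exactly the gap the clip had above the strip. So the clip most likely settled onto the strip as I squeezed, sits 7 mm lower in the hand, and the throat is now seated on the plate. Now I'll release gradually, shifting the hand towards the robot so the clip can square up.

Call:
{"op": "send_rows", "data": {"moves": [{"slide":[0,0.004,0],"turn":0,"gripper":0.42},{"slide":[0,0.01,0],"turn":0,"gripper":0.46},{"slide":[0,0.016,0],"turn":0,"gripper":0.5},{"slide":[0,0.022,0],"turn":0,"gripper":0.54},{"slide":[0,0.028,0],"turn":0,"gripper":0.58}]}}

```text
time_s: 10.68
tcp_pos: [0.5634, 0.2283, 0.1673]
eef_rot: [180.0, 0.0, -78.9]
contact_force: [1.0, 0.2, -0.4]
gripper_width: 0.0486
gripper_force: 2.6
```

Run:
```python
from h import *
for i in range(2): cap('side'); s=get_state(); print(s['time_s'],s['tcp_pos'].round(4),s['contact_force'].round(2),s['gripper_width'],s['gripper_force'])
```

```text
10.7333 [0.5631 0.2281 0.1672] [ 0.52 -0.85  0.02] 0.04987155267602216 2.395016119990032
10.7833 [0.5632 0.2282 0.1672] [0.64 0.01 0.47] 0.050667103417902926 2.228893995343242
```

Call:
{"op": "send_rows", "data": {"moves": [{"slide":[0,0,0],"turn":0,"gripper":0.64},{"slide":[0,0,0],"turn":0,"gripper":0.72},{"slide":[0,0,0],"turn":0,"gripper":0.85},{"slide":[0,0,0],"turn":0,"gripper":1},{"slide":[0,0,0],"turn":0,"gripper":1}]}}

```text
time_s: 11.2
tcp_pos: [0.5634, 0.2282, 0.1673]
eef_rot: [180.0, -0.0, -78.9]
contact_force: [-0.3, -0.1, -0.8]
gripper_width: 0.0774
gripper_force: 0.0
```

Call:
{"op": "send_rows", "data": {"moves": [{"slide":[0,0,0],"turn":0,"gripper":1},{"slide":[0,0,-0.1],"turn":0,"gripper":1},{"slide":[0,0,-0.3],"turn":0,"gripper":1},{"slide":[0,0,-0.5],"turn":0,"gripper":1},{"slide":[0,0,-0.7],"turn":0,"gripper":1}]}}

```text
time_s: 11.62
tcp_pos: [0.5633, 0.228, 0.2735]
eef_rot: [180.0, -0.0, -78.9]
contact_force: [2.4, 0.8, -0.2]
gripper_width: 0.088
gripper_force: 0.0
```

Call:
{"op": "send_rows", "data": {"moves": [{"slide":[-0.2,0,0],"turn":0,"gripper":1},{"slide":[-0.4,0,0],"turn":0,"gripper":1},{"slide":[-0.45,0,0],"turn":0,"gripper":1},{"slide":[-0.45,0,0],"turn":0,"gripper":1},{"slide":[-0.45,0,0],"turn":0,"gripper":1}]}}

```text
time_s: 12.03
tcp_pos: [0.5502, 0.2946, 0.272]
eef_rot: [180.0, -0.0, -78.9]
contact_force: [-0.5, 0.2, 0.6]
gripper_width: 0.0878
gripper_force: 0.0
```

Run:
```python
from h import *
for c in ('side','scene','side','wrist'):
    d=cap(c,c+'6.png')
    if c!='x': print(c,[[ (n,np.round(x['location'],3).tolist(),round(x['p'],2)) for x in optics.look_for(c,n)[:3]] for n in ('clip','clip_probe','tilt')])
s=get_state(); print(s['time_s'],s['tcp_pos'].round(4),s['eef_rot'].round(2),s['contact_force'].round(1))
# prediction of a perfectly clipped clip
T=np.array([.5651,.2299,.1367]);R=Rot.from_euler('z',10.96,degrees=True).as_matrix()@Rot.from_euler('y',-.237).as_matrix()
# clip axes: y=+lip x, z=lip z, x=-lip y
f=lambda x,y,z:T+R@(np.array([y-2.5,-x,z])/1e3)
P={'h_out_top':(f(-12,-10,62),f(12,-10,62)),'arm_top':(f(-12,40,55),f(12,40,55)),'blk':(f(-12,-10,0),f(12,-10,0)),'jawbot':(f(-12,-6,-28),f(12,-6,-28)),'corner':(f(-12,11,0),f(12,11,0))}
w=cv2.imread('pics/wrist6.png');b=cv2.imread('pics/side6.png');dsd=cap('side')
W=cv2.resize(w[60:300,200:440],(600,600),interpolation=cv2.INTER_CUBIC)
B=cv2.resize(b[130:230,255:290+5+0],(200,500),interpolation=cv2.INTER_CUBIC) if 0 else cv2.resize(b[130:220,262:292],(200,600),interpolation=cv2.INTER_CUBIC)
for k,v in P.items():
    for p in v:
        u=proj(d,p);q=((u-[200,60])*2.5).round().astype(int); cv2.circle(W,tuple(q),3,(0,255,0),1)
        u2=proj(dsd,p);q=((u2-[262,130])*6.667).round().astype(int); cv2.circle(B,tuple(q),3,(0,255,0),1)
        print(k,u.round(1),u2.round(1))
cv2.imwrite('pics/z8.png',np.hstack([W,B]))
```

```text
side [[('clip', [0.516, -0.118, 0.021], 0.94), ('clip', [0.583, 0.007, 0.027], 0.87), ('clip', [0.561, 0.218, 0.163], 0.77)], [], [('tilt', [0.577, 0.198, 0.097], 0.83)]]
scene [[('clip', [0.589, 0.024, 0.021], 0.98), ('clip', [0.522, -0.106, 0.022], 0.82), ('clip', [0.682, -0.339, 0.021], 0.63)], [], [('tilt', [0.592, 0.24, 0.087], 0.77)]]
side [[('clip', [0.584, 0.009, 0.025], 0.97), ('clip', [0.517, -0.12, 0.02], 0.93), ('clip', [0.532, -0.294, 0.021], 0.85)], [], [('tilt', [0.577, 0.196, 0.094], 0.75)]]
wrist [[('clip', [0.56, 0.229, 0.174], 0.96)], [], [('tilt', [0.583, 0.214, 0.104], 0.78), ('tilt', [0.592, 0.223, 0.009], 0.2)]]
12.8333 [0.5505 0.2945 0.2725] [180.    -0.   -78.93] [-0.1  0.4 -1.1]
h_out_top [353.7 168.3] [264.5 150.4]
h_out_top [355.  127.3] [269.3 155.9]
arm_top [270.7 168.7] [285.8 142.8]
arm_top [269.6 126.8] [290.7 148.1]
blk [326.6 162.4] [271.8 172.3]
blk [327.  129.7] [276.5 177.9]
jawbot [312.9 160.6] [276.5 180.9]
jawbot [313.  130.4] [281.1 186.5]
corner [299.6 162.8] [280.1 168.1]
corner [299.4 129.5] [284.8 173.6]
```

View pics/z8.png

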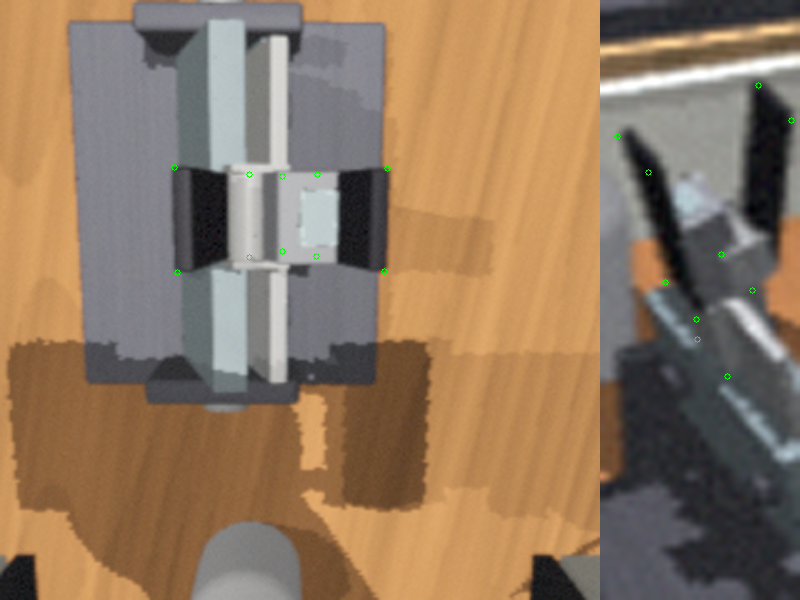

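The clip sits square on the plate, and the predicted corners for a fully seated clip (green) fall on the real handle tops in both views. It is centred along the edge too. A numeric check on how far home it is, from the handle-top apexes:

Run:
```python
from h import *
T=np.array([.5651,.2299,.1367]);R=Rot.from_euler('z',10.96,degrees=True).as_matrix()@Rot.from_euler('y',-.237).as_matrix()
f=lambda x,y,z:T+R@(np.array([y-2.5,-x,z])/1e3)
for cam in ('side','scene'):
    d=cap(cam); g=cv2.cvtColor(d['img'],cv2.COLOR_RGB2GRAY).astype(float)
    for nm,ys,z in (('fixed',(-10,-6),62),('arm',(40,36),55)):
        pts=[(x,y,proj(d,f(x,y,z))) for x in (-12,12) for y in ys]
        x,y,u=min(pts,key=lambda t:t[2][1]); up=proj(d,f(x,y,z+1))-u
        c0=int(round(u[0])); best=[]
        for c in range(c0-4,c0+5):
            col=g[int(u[1])-8:int(u[1])+9,c]; k=np.where(col<50)[0]
            best.append(int(u[1])-8+int(k[0]) if len(k) else None)
        print(cam,nm,'pred apex',(x,y),u.round(1),'px per mm',up.round(2),'first dark row by col',c0-4,best)
# plate shift check: plate ends unchanged vs before
a=cv2.imread('pics/wrist4.png',0);print(get_state()['contact_force'].round(1))
```

```text
side fixed pred apex (-12, -6) [266.2 149.6] px per mm [-0.12 -0.37] first dark row by col 262 [None, None, None, None, 150, 152, 152, 154, 155]
side arm pred apex (-12, 40) [285.8 142.8] px per mm [-0.11 -0.37] first dark row by col 282 [None, None, None, 143, 143, 144, 145, 146, None]
scene fixed pred apex (12, -10) [415.5 254. ] px per mm [ 0.13 -0.4 ] first dark row by col 411 [None, None, 261, 259, 255, 255, 255, 256, 256]
scene arm pred apex (12, 36) [407.1 271.8] px per mm [ 0.13 -0.4 ] first dark row by col 403 [None, None, 279, 274, 273, 273, 274, 275, 275]
[ 0.4 -0.3 -0.2]
```

Observed apex rows (150, 143, 255, 273) match the fully seated prediction (149.6, 142.8, 254, 271.8), so none sits noticeably high. The robot is clear. Handing in.

```bash
python3 -c "
from plant import order
print(order.close_job())"
```

```text
the job is handed in; nothing more can be done
None
```

The clip is on the middle of the plate's top edge, square and seated fully home as far as the images resolve (about 1 mm, with the probe itself never seen). The gripper is clear and the job is handed in; no verdict came back.

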